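# Index the dividing plate to its third stop and hold it

## Robot

A 6-joint arm with a two-finger parallel gripper is mounted at the origin on the work surface. World frame = base frame: x ahead of the robot, y to its left, z up, the work surface at z = 0. Lengths are in m, angles in rad, forces in N, time in s.
With the tool pointing down it reaches from about 0.425 to 0.95 m from the base axis. Payload 3.5 kg.
Tool frame: the origin (TCP) lies between the finger pads, 19 mm behind the fingertips; this is the grasp point; z points along the fingers, y is the line along which they close (so a half turn about z gives the same grasp; the last joint's range is limited). The gripper opens to 85 mm and grips with 20 to 120 N. Pads are 22 mm wide; open, the fingers measure 114 mm over their backs; the gripper's body (76 mm by 85 mm) begins 54 mm behind the grasp point. The pads swing forward as they close: fully open they stand 13 mm farther back than shut.
Start: joints at [-1.433, 0.286, 1.577, -0, 1.279, -0.15], TCP at [0.192, -0.647, 0.25] pointing down, gripper open.
Joint ranges: [-2.77, 2.77], [-0.9, 2.22], [0.21, 2.48], [-1.53, 4.67], [0.24, 2.81], [-2.84, 2.84]. Speed limits (rad/s): [2.79, 2.79, 3.14, 3.14, 3.14, 3.14].

## Interface

Orientations are given as a unit quaternion [x, y, z, w].
In Python, from plant import ctrl gives the robot as it stands.
- The arm moves only by the tool jog_arm, called after "Emit:" as name(argument=value, ...) on one line, values as JSON. Schema: {"type":"object","properties":{"ticks":{"type":"array","items":{"type":"array","items":{"type":"array","items":{"type":"number"},"minItems":7,"maxItems":7},"minItems":1,"maxItems":10},"minItems":1,"maxItems":1},"clamp_n":{"type":"number"},"only":{"type":"string"},"quiet":{"type":"boolean"},"lines":{"type":"string"}},"required":["ticks"],"additionalProperties":false}. ticks is a list that holds a single list of rows (three levels of brackets), with 1 to 10 rows, each of 7 numbers: dx, dy, dz in parts of the range, where 1.0 means 1 m, then a rotation vector rx, ry, rz in a scale on which 1.0 is pi rad, then the opening from 0.0 (shut) to 1.0 (fully open); each row is the pose to reach, as a shift and turn from the pose commanded when the call began, along the tool's axes at that moment; what a row does not reach only later rows make up. A row lasts 1/8 s, in which the tool goes at most 0.0625 m and 0.188 rad, less where a joint would pass 70% of its speed; a pose out of reach is approached as far as the arm can. The fingers move at their own pace and stop on an object; clamp_n is the grip in N (left out, the last holds). Time passes only in rows, so rows that do not move let the fingers close. The tool returns the time, the measured TCP pose, the force, the opening and the grip force at its end. only (a regular expression) keeps the lines of the reply that match it, lines (a string "A,B") keeps lines A to B, and quiet returns only ok. Shift and turn numbers lie between -1 and 1, and a call with a number outside is refused. Input that does not fit is refused with a message, and nothing moves.
- ctrl.get_state(): the state, without advancing time (a new reading comes with each control period).
- ctrl.read_camera(name): name is "side" or "top"; returns a dict with "pixels" (400x640x3 uint8, red, green, blue), "camera_matrix" (3x3 intrinsics, pixels), "xyz" and "orientation" of the camera in the world. Camera axes: x right, y down, z forward; pixel columns grow to the right and rows downward; lengths in m; the calibration is good to about 2 mm. A picture is of the moment at which its call begins. There is no depth.
- ctrl.sign_off(): hands the job in; it is judged then, once.
The state is a dict: "time": time; "qpos": joint angles; "dq": joint speeds; "joint_efforts": joint torques, N m; "eef_pos": TCP position; "tcp_rot": TCP orientation; "contact_force": force on the tool from outside, world axes, zero at the start; "wrist_torque": the same for the moment, N m; "opening": opening from 0.0 (shut) to 1.0 (fully open); "finger_force": force on a finger pad.
Only numpy, scipy, OpenCV 4.12 (cv2) and the standard library are available. Lean on these libraries where they do the work, as an engineer would, in place of code of your own. Each camera call takes 0.05 s, during which the arm holds its last target. There are 200 camera calls.

## Task

Ready the bench indexer for its next hole: first steady it by swinging its hinged brace out all the way until it snaps into its end detent, then grip the bar on top of the dividing plate and turn it clockwise (seen from above) three clicks on from its home stop, never running on past the third stop. Finish while holding: the bar stays firmly gripped at the third stop and is not let go. Leave the other things on the bench where they are.

Things in the scene. Friction and masses are not known exactly. Their poses are not given: they have to be found in the camera images.
- indexer: Green cast base, fixed to the bench: foot 170 x 170 x 12 mm. Origin: centre of its underside, on the plate's vertical turning axis. On it the plate (148 mm across, 50 to 62 mm high) with a wooden blank (104 mm across, up to 74 mm high). A plunger block (18 x 28 mm, up to 67 mm high) stands 92 mm from the axis on the -x side; the brace's hinge is on the +y side.
- index_plate (a joint): Angle of the steel dividing plate and the bar grip on it. 0 at the home stop, where it starts; grows clockwise seen from above. A click every 0.419 rad (24 degrees, 15 a turn, marked by 15 dark rim dimples; a brass pin marks the home one): the third stop is 1.257. A click takes up to about 0.15 N m; let go, it settles into the nearest stop and stays. Limits -0.04 and 2.64.
- grip_mid (a point): Point on the turning axis inside the bar grip, 98 mm above the bench; a good place for the TCP. The grip is a black bar on the middle of the plate, turning with it: 53 mm long along this point's x (-25 to +28 mm), 14 mm wide along its y, from 74 to 112 mm above the bench; grip it across its 14 mm, from above. Its -x end is rounded, with a small steel mark; at home it points to the plunger block.
- brace (a joint): Angle of the hinged brace: 0 folded (pointing along the indexer's -x), grows clockwise seen from above to its limit 1.571, fully out (pointing along the indexer's +y). Starts between 0 and 0.45. It swings level and stays where left (friction 0.05 N m); from about 1.25 the end detent draws it on by itself to the limit, where it stays seated (about 0.25 N m to pull it out).
- brace_post (a point): Upright round post at the free end of the steel brace, the place to take it: diameter 16 mm, from 16 to 88 mm above the bench; this point is on its axis 70 mm above the bench, 110 mm from the hinge. The brace's flat bar lies 16 to 26 mm above the bench, 22 mm wide; under the post a rubber foot of 30 mm diameter.
- brace_hinge (a point): Point on the vertical axis of the brace's hinge, 70 mm above the bench; it lies 105 mm from the indexer's origin along the indexer's +y and does not move (its axes are the indexer's). The hinge itself is 32 mm high.
- spanner: Bystander: steel spanner 160 mm long lying on the bench in front of the indexer. Origin: its middle, underneath.
- tape_roll: Bystander: grey roll of tape lying flat, 90 mm across, 25 mm high, to the robot's right of the indexer. Origin: centre of its underside.
- glue_tube: Bystander: white upright glue bottle, 50 mm across, 190 mm high, behind the indexer to the right. Origin: centre of its underside.
- paint_can: Bystander: steel can with a paper label, 86 mm across, 100 mm high, behind the indexer. Origin: centre of its underside.
- screwdriver: Bystander: screwdriver lying on the left of the bench. Origin: its middle, underneath.
- offcut: Bystander: wooden offcut 140 x 45 x 35 mm, on the right of the bench. Origin: centre of its underside.
- nut_cup: Bystander: small steel bowl 70 mm across, 45 mm high, on the left of the bench. Origin: centre of its underside.

How it is judged:
On the way, in this order (a step that is already met when the one before it is completed fails the run):
1. the brace is swung out and seated in its end detent, the plate still at home (value of joint brace above 1.48 rad and value of joint index_plate below 0.2 rad), for 0.2 s.
2. the plate is turned to its third stop by the gripped bar (value of joint index_plate between 1.1366 and 1.3766 rad and (contact force between the fingers and index_plate_c2 above 3 N or contact force between the fingers and index_plate_c3 above 3 N)), for 0.2 s.
At the end, for the whole second after the job is handed in: The brace is seated (joint above 1.48), the plate stands still within 0.12 rad (7 degrees) of the third stop (1.257), and the fingers still hold the bar grip with at least 3 N (all of step 2 and value of joint brace above 1.48 rad and velocity of joint index_plate between -0.1 and 0.1 rad/s); the arm keeps its last pose, push and grip.
It fails at once if the plate is run on past the third stop (more than half a click beyond it) (value of joint index_plate above 1.46615 rad).
It fails at once if the plate is turned off its home stop while the brace is not out (value of joint index_plate above 0.21 rad and value of joint brace below 1.35 rad).
It fails at once if another thing on the bench is moved by more than 40 mm (distance of any of spanner, tape_roll, glue_tube, paint_can, screwdriver, offcut, nut_cup from where it was at the start of the episode above 0.04 m).
It also fails if it takes over 48 s, if anything falls off the work surface, if the arm or the gripper's body presses on something with over 40 N, if the wrist force passes 120 N, or if a joint passes its speed limit or range.

## Working session

There is one attempt and no reset: what is moved stays moved. The work goes in short steps, Python scripts to look and compute and a tool call to move; the robot and the scene stay as the last step left them, time stands still between calls to the robot, and variables do not carry over. Pictures are saved under pics/ and viewed, at most 10 in all, crops included, and the job is handed in when it is done.

```bash
ls; mkdir -p pics
```

Run:
```python
from plant import ctrl
import cv2
for n in("top","side"):
    c=ctrl.read_camera(n); cv2.imwrite(f"pics/{n}0.png",c["pixels"][:,:,::-1]); print(n,c["camera_matrix"],c["xyz"],c["orientation"])
s=ctrl.get_state(); print(s)
```

```text
pics
plant.py
top [[484.92928634   0.         320.55898415]
 [  0.         484.92928634 198.58268378]
 [  0.           0.           1.        ]] [ 0.30918504 -0.0129096   1.45401046] [-0.70312013  0.70341441 -0.07262889  0.07453386]
side [[379.32711986   0.         326.07879918]
 [  0.         379.32711986 199.34374424]
 [  0.           0.           1.        ]] [0.30034906 0.80337515 0.79006837] [-0.1355757   0.88681667 -0.43462807  0.07920772]
{'time': 0.1, 'qpos': array([-1.43300222e+00,  2.87112925e-01,  1.57806237e+00,  9.16978052e-06,
        1.27861342e+00, -1.49995123e-01]), 'dq': array([-3.51137384e-05, -2.50313174e-03, -2.57622627e-03,  1.14747668e-03,
        1.93008449e-04,  3.08680317e-04]), 'joint_efforts': array([ 7.91918719e-04, -4.07296336e+01, -2.93700600e+01, -1.63934678e-04,
        3.40648119e-03, -1.10344075e-05]), 'eef_pos': array([ 0.19154171, -0.64665937,  0.24874436]), 'tcp_rot': array([ 9.89664615e-01,  1.43397157e-01,  1.10875282e-05, -1.09798135e-03]), 'contact_force': array([-0.14237284, -0.74629539,  0.98543116]), 'wrist_torque': array([ 0.01820978,  0.0078558 , -0.03035212]), 'finger_force': 0.0, 'opening': 1.0015153064511306}
```

View pics/top0.png

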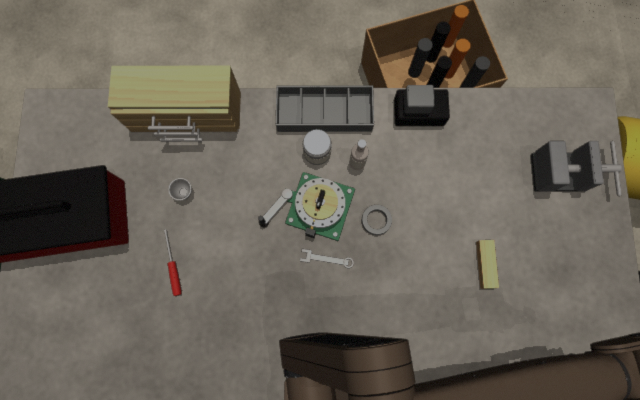

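View pics/side0.png

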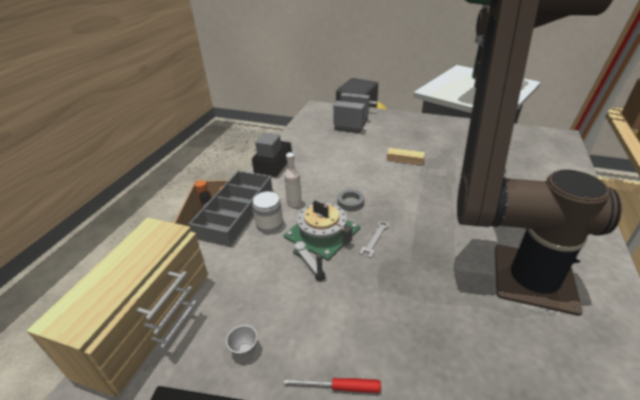

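The top image shows the indexer centred near (320,204), the plunger block at (311,231), the hinge at (287,194) and the black-topped brace post at about (263,221). I'll crop both views for precise points.

Create h.py:
```python
import numpy as np, cv2
from scipy.spatial.transform import Rotation as R
from plant import ctrl
def ray(c,u,v):
    d=R.from_quat(c["orientation"]).as_matrix()@np.linalg.inv(c["camera_matrix"])@[u,v,1]
    return np.array(c["xyz"]),d
def at(c,u,v,z):
    o,d=ray(c,u,v); return o+d*(z-o[2])/d[2]
def proj(c,p):
    q=R.from_quat(c["orientation"]).inv().apply(np.asarray(p)-c["xyz"]); k=np.array(c["camera_matrix"])@q; return k[:2]/k[2]
def crop(c,x,y,w,h,s,name):
    cv2.imwrite(name,cv2.resize(c["pixels"][y:y+h,x:x+w,::-1],None,fx=s,fy=s,interpolation=cv2.INTER_CUBIC))
```

Run:
```python
import cv2,numpy as np
a=cv2.imread("pics/top0.png")[165:245,250:362]; b=cv2.imread("pics/side0.png")[190:290,275:375]
cv2.imwrite("pics/tc.png",cv2.resize(a,None,fx=7,fy=7,interpolation=cv2.INTER_CUBIC))
cv2.imwrite("pics/sc.png",cv2.resize(b,None,fx=6,fy=6,interpolation=cv2.INTER_CUBIC))
```

```text
(no output)
```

View pics/tc.png

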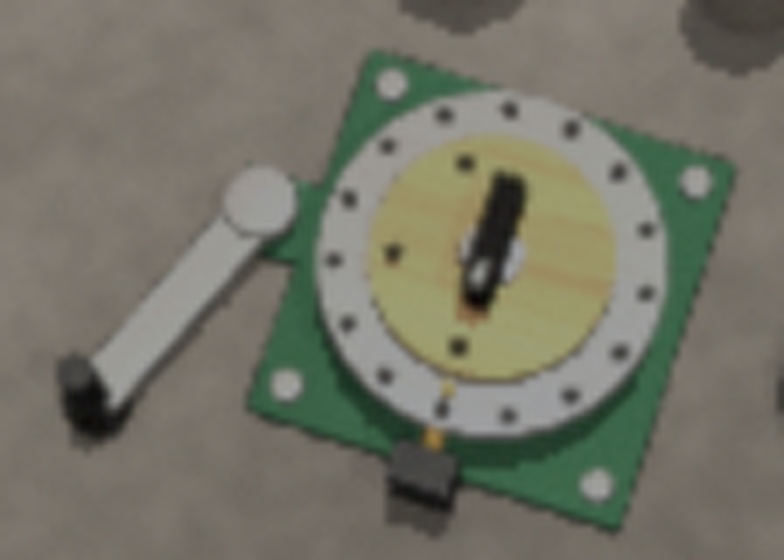

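View pics/sc.png

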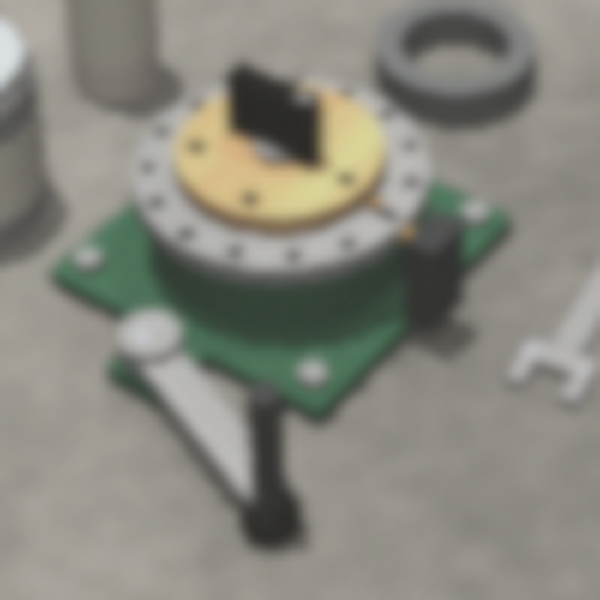

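Top crop: foot corners (375,48), (736,163), (617,530), (247,408); plate centre (491,262); hinge cap (260,202); post top (75,370). Side crop: post top (265,397), hinge (150,335).

Run:
```python
from h import *
c=ctrl.read_camera("top"); s=ctrl.read_camera("side")
T=lambda x,y,z: at(c,250+x/7-.43,165+y/7-.43,z)
S=lambda x,y,z: at(s,275+x/6-.42,190+y/6-.42,z)
K=np.array([T(375,48,.012),T(736,163,.012),T(617,530,.012),T(247,408,.012)])
print("corners",K[:,:2].round(4).tolist(),"sides",np.linalg.norm(K-np.roll(K,-1,0),axis=1).round(4),"ctr",K.mean(0).round(4))
P=T(491,262,.062);print("plate",P.round(4), "side plate",S(282,173,.062).round(4))
O=(K.mean(0)+P)[:2]/2
# -x direction: corners 2,3 side are lower => mid(2,3)-mid(0,1)
d=(K[2]+K[3]-K[0]-K[1])[:2]; d2=(K[0]+K[3]-K[1]-K[2])[:2] # -x , +y
yaw=np.arctan2(-d[1],-d[0]); yaw2=np.arctan2(d2[1],d2[0])-np.pi/2; print("yaw",yaw,yaw2)
yaw=(yaw+yaw2)/2
H=O+.105*np.array([-np.sin(yaw),np.cos(yaw)]); print("O",O,"H calc",H,"meas",T(260,202,.032),S(150,332,.032))
p=T(75,368,.088); p2=S(265,395,.088); print("post",p,p2, "r",np.linalg.norm(p[:2]-H),np.linalg.norm(p2[:2]-H))
pm=(p[:2]+p2[:2])/2
a=np.arctan2(*(pm-H)[::-1]); print("brace",(yaw+np.pi-a), "radius",np.hypot(*O))
print("out pt",H+.11*np.array([-np.sin(yaw),np.cos(yaw)]))
for n,xy in (("top0",H),):pass
print("grip yaw top", [T(475,285,.112),T(510,182,.112)])
```

Add to h.py:
```python
O=np.array([.5935,-.007]); YAW=-.321; H=O+.105*np.array([-np.sin(YAW),np.cos(YAW)])
def rows(tg):
    """tg: list of world (x,y,z,tool-x yaw) -> tool-axes deltas from present pose"""
    s=ctrl.get_state(); r=R.from_quat(s["tcp_rot"]); m=r.as_matrix(); y0=np.arctan2(m[1,0],m[0,0])
    for x,y,z,w in tg:
        d=r.inv().apply(np.array([x,y,z])-s["eef_pos"]); t=(R.from_euler('z',w)*R.from_quat([1,0,0,0]))
        a=(r.inv()*t).as_rotvec(); print(np.round(d,4).tolist(),np.round(a,3).tolist(),"dyaw",round(w-y0,3))
def brace(b,z=.068): # pose with tool y along the push at brace angle b
    a=YAW+np.pi-b; return (H[0]+.11*np.cos(a),H[1]+.11*np.sin(a),z,a)
```

Run:
```python
from h import *
rows([(.56,-.2,.22,1.35)])
```

```text
[0.4801, -0.3239, 0.0297] [-0.001, -0.001, -1.062] dyaw 1.062
```

The rows are not in the units I measure in: turns go in shares of pi rad. I convert before sending: -1.06 rad / 3.1416 = -0.3374.

Emit:
jog_arm(ticks=[[[0.48,-0.324,0.03,0,0,-0.3374,0.5],[0.48,-0.324,0.03,0,0,-0.3374,0.5],[0.48,-0.324,0.03,0,0,-0.3374,0.5],[0.48,-0.324,0.03,0,0,-0.3374,0.5],[0.48,-0.324,0.03,0,0,-0.3374,0.5],[0.48,-0.324,0.03,0,0,-0.3374,0.5],[0.48,-0.324,0.03,0,0,-0.3374,0.5],[0.48,-0.324,0.03,0,0,-0.3374,0.5],[0.48,-0.324,0.03,0,0,-0.3374,0.5],[0.48,-0.324,0.03,0,0,-0.3374,0.5]]], clamp_n=20)

```text
time: 1.45
eef_pos: [0.5612, -0.1973, 0.2195]
tcp_rot: [0.78, 0.626, -0.0, -0.0]
contact_force: [-0.6, 0.7, 0.3]
opening: 0.498
finger_force: 0.0
```

Run:
```python
from h import *
rows([brace(.403,.2),brace(.403)])
```

```text
[0.3505, -0.0953, 0.0198] [-0.0, -0.001, -1.066] dyaw 1.066
[0.3504, -0.0952, 0.1518] [-0.0, -0.001, -1.066] dyaw 1.066
```

In the tool's units: -1.066 rad / 3.1416 = -0.3393.

Emit:
jog_arm(ticks=[[[0.35,-0.095,0.02,0,0,-0.3393,0.5],[0.35,-0.095,0.02,0,0,-0.3393,0.5],[0.35,-0.095,0.02,0,0,-0.3393,0.5],[0.35,-0.095,0.02,0,0,-0.3393,0.5],[0.35,-0.095,0.02,0,0,-0.3393,0.5],[0.35,-0.095,0.02,0,0,-0.3393,0.5],[0.35,-0.095,0.02,0,0,-0.3393,0.5],[0.35,-0.095,0.02,0,0,-0.3393,0.5],[0.35,-0.095,0.02,0,0,-0.3393,0.5],[0.35,-0.095,0.02,0,0,-0.3393,0.5]]])

```text
time: 2.7
eef_pos: [0.545, 0.1607, 0.2001]
tcp_rot: [0.357, 0.934, -0.0, 0.0]
contact_force: [-0.5, -0.2, -0.1]
opening: 0.501
finger_force: 0.0
```

Run:
```python
from h import *
rows([brace(.403,.068)])
c=ctrl.read_camera("side"); crop(c,255,130,130,130,4.5,"pics/s1.png")
```

```text
[0.0038, 0.0031, 0.1321] [0.0, 0.0, -0.006] dyaw 0.006
```

View pics/s1.png

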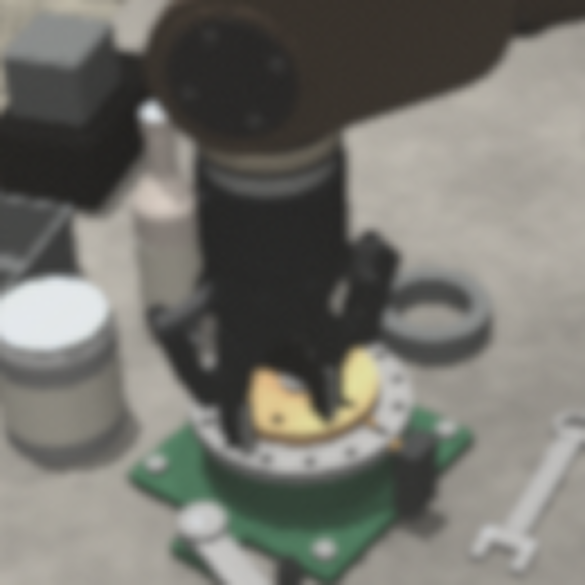

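The gripper hangs over the post with the fingers apart along the push line (tips at crop (238,445) and (330,415)), and nothing is in the way. Next I descend and close to a loose cage.

Emit:
jog_arm(ticks=[[[0.004,0.003,0.06,0,0,0,0.5],[0.004,0.003,0.1,0,0,0,0.5],[0.004,0.003,0.132,0,0,0,0.5],[0.004,0.003,0.132,0,0,0,0.3],[0.004,0.003,0.132,0,0,0,0.3],[0.004,0.003,0.132,0,0,0,0.3]]])

```text
time: 3.5
eef_pos: [0.5453, 0.167, 0.0703]
tcp_rot: [0.356, 0.934, 0.001, 0.002]
contact_force: [0.7, 0.2, -0.2]
opening: 0.303
finger_force: 0.0
```

Run:
```python
from h import *
rows([brace(.403+x) for x in (.15,.3,.45,.6,.75,.9,1.05,1.17,1.2)])
c=ctrl.read_camera("side"); crop(c,255,170,130,130,4.5,"pics/s2.png")
```

```text
[-0.0014, 0.0146, 0.0023] [0.003, 0.002, 0.146] dyaw -0.146
[-0.005, 0.0307, 0.0024] [0.003, 0.002, 0.296] dyaw -0.296
[-0.011, 0.046, 0.0024] [0.004, 0.002, 0.446] dyaw -0.446
[-0.0192, 0.0603, 0.0025] [0.004, 0.002, 0.596] dyaw -0.596
[-0.0295, 0.0733, 0.0026] [0.004, 0.001, 0.746] dyaw -0.746
[-0.0415, 0.0845, 0.0026] [0.004, 0.001, 0.896] dyaw -0.896
[-0.0551, 0.0938, 0.0027] [0.004, 0.001, 1.046] dyaw -1.046
[-0.0669, 0.0997, 0.0027] [0.004, 0.001, 1.166] dyaw -1.166
[-0.07, 0.101, 0.0028] [0.004, 0.001, 1.196] dyaw -1.196
```

View pics/s2.png

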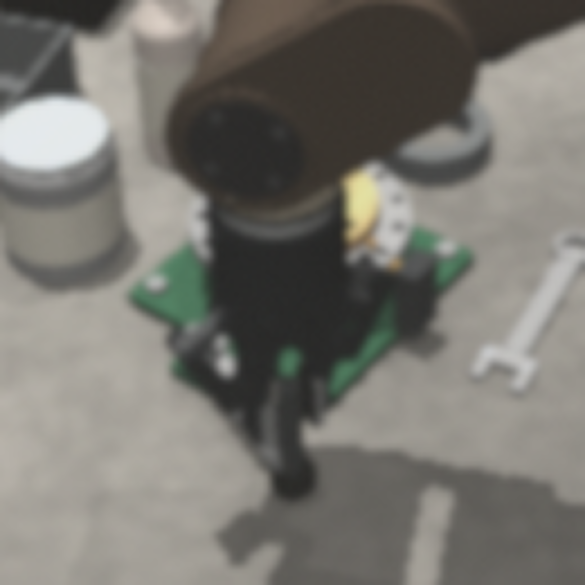

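The post (base at crop (293,480)) sits between the two fingertips (about (265,420) and (318,400)). Now I swing it along its arc.

In the tool's units: 1.196 rad / 3.1416 = 0.3807.

Emit:
jog_arm(ticks=[[[-0.001,0.015,0.001,0,0,0.0465,0.3],[-0.005,0.031,0.001,0,0,0.0942,0.3],[-0.011,0.046,0.001,0,0,0.142,0.3],[-0.019,0.06,0.001,0,0,0.1897,0.3],[-0.03,0.073,0.001,0,0,0.2375,0.3],[-0.042,0.085,0.001,0,0,0.2852,0.3],[-0.055,0.094,0.001,0,0,0.333,0.3],[-0.067,0.1,0.001,0,0,0.3711,0.3],[-0.07,0.101,0.001,0,0,0.3807,0.3],[-0.07,0.101,0.001,0,0,0.3807,0.3]]])

```text
time: 4.8
eef_pos: [0.6632, 0.1958, 0.0676]
tcp_rot: [0.82, 0.572, 0.0, 0.0]
contact_force: [0.4, -0.2, -0.5]
opening: 0.297
finger_force: 0.0
```

Run:
```python
from h import *
rows([brace(1.571),brace(1.571,.2)])
c=ctrl.read_camera("side"); crop(c,235,170,150,130,4,"pics/s3.png")
```

```text
[0.0005, -0.0022, -0.0004] [0.0, -0.0, -0.031] dyaw 0.031
[0.0005, -0.0021, -0.1324] [0.0, -0.0, -0.031] dyaw 0.031
```

View pics/s3.png

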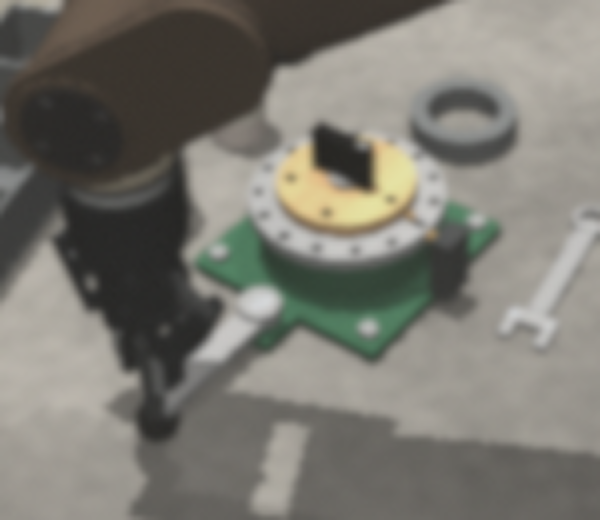

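The brace now points out from the indexer (post base at crop (157,425), hinge (262,300)). I retreat upward and measure it.

Emit:
jog_arm(ticks=[[[0,-0.002,0,0,0,0,0.4],[0,-0.002,-0.06,0,0,0,0.5],[0,-0.002,-0.12,0,0,0,0.5],[0,-0.002,-0.132,0,0,0,0.5]]])

```text
time: 5.35
eef_pos: [0.6637, 0.1972, 0.2062]
tcp_rot: [0.82, 0.572, 0.005, 0.002]
contact_force: [-0.4, 0.7, -0.3]
opening: 0.5
finger_force: 0.0
```

Run:
```python
from h import *
rows([(*O,.2,2.82)])
c=ctrl.read_camera("side")
b=brace(1.571,.088); print("expected side crop px: post top",(proj(c,b[:3])-[255,170])*4.5,"foot",(proj(c,[b[0],b[1],0.016])-[255,170])*4.5)
```

```text
[-0.2159, 0.0045, 0.0051] [0.012, 0.004, -1.601] dyaw 1.601
expected side crop px: post top [ 75.3442761  375.82960017] foot [ 88.59944018 460.84563267]
```

In the tool's units: -1.6 rad / 3.1416 = -0.5093.

Emit:
jog_arm(ticks=[[[-0.216,0.0045,0,0,0,-0.5093,0.6],[-0.216,0.0045,0,0,0,-0.5093,0.6],[-0.216,0.0045,0,0,0,-0.5093,0.6],[-0.216,0.0045,0,0,0,-0.5093,0.6],[-0.216,0.0045,0,0,0,-0.5093,0.6],[-0.216,0.0045,0,0,0,-0.5093,0.6],[-0.216,0.0045,0,0,0,-0.5093,0.6],[-0.216,0.0045,0,0,0,-0.5093,0.6],[-0.216,0.0045,0,0,0,-0.5093,0.6],[-0.216,0.0045,0,0,0,-0.5093,0.6]]])

```text
time: 6.65
eef_pos: [0.5896, -0.0074, 0.1968]
tcp_rot: [0.162, 0.987, 0.0, -0.002]
contact_force: [0.7, 0.7, -0.0]
opening: 0.601
finger_force: 0.0
```

Run:
```python
from h import *
rows([(*O,.1,2.82)])
c=ctrl.read_camera("side"); crop(c,235,120,150,150,4,"pics/s4.png")
f=lambda p:(proj(c,p)-[235,120])*4
b=brace(1.571,.088); print("post top",f(b[:3]),"grip top centre",f([*O,.112]),"hinge",f([*H,.032]))
```

```text
[-0.004, 0.0017, 0.0968] [-0.0, -0.004, -0.003] dyaw 0.003
post top [146.97268987 534.0707557 ] grip top centre [346.75686162 334.72398785] hinge [261.39882967 498.16053384]
```

View pics/s4.png

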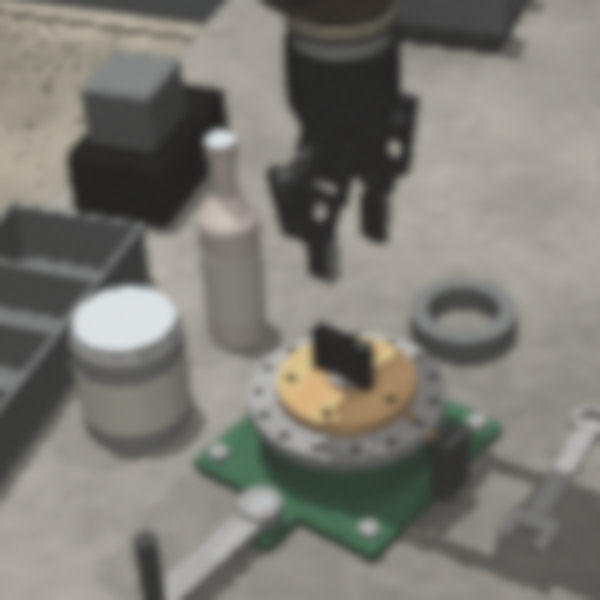

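The brace is seated: the post top is at (147,537) against a predicted (147,534). The bar top is at about (344,340), as predicted. Descend and grip.

In the tool's units: -0.003 rad / 3.1416 = -0.001.

Emit:
jog_arm(ticks=[[[-0.004,0.002,0.05,0,0,-0.001,0.6],[-0.004,0.002,0.08,0,0,-0.001,0.6],[-0.004,0.002,0.097,0,0,-0.001,0.6],[-0.004,0.002,0.097,0,0,-0.001,0.6],[-0.004,0.002,0.097,0,0,-0.001,0.0],[-0.004,0.002,0.097,0,0,-0.001,0.0],[-0.004,0.002,0.097,0,0,-0.001,0.0],[-0.004,0.002,0.097,0,0,-0.001,0.0]]], clamp_n=50)

```text
time: 7.7
eef_pos: [0.5967, -0.0065, 0.104]
tcp_rot: [0.16, 0.987, 0.001, 0.002]
contact_force: [0.6, 5.4, 6.0]
opening: 0.153
finger_force: 51.2
```

Run:
```python
from h import *
rows([(*O,.1,2.82)]); s=ctrl.get_state(); print(s["contact_force"],s["wrist_torque"])
```

```text
[0.0029, -0.0015, 0.004] [0.002, 0.003, 0.001] dyaw -0.001
[0.62564608 5.44572086 5.97991363] [ 0.63916783 -0.08080724  0.02621357]
```

Gripped: opening 0.153 is about 13 mm, at 51 N. I turn the first click slowly and check the forces.

In the tool's units: 0.42 rad / 3.1416 = 0.1337.

Emit:
jog_arm(ticks=[[[0,0,0,0,0,0.0223,0],[0,0,0,0,0,0.0446,0],[0,-0.0004,0,0,0,0.0668,0],[0,-0.0006,0,0,0,0.0891,0],[0,-0.0007,0,0,0,0.1114,0],[0,-0.0008,0,0,0,0.1337,0],[0,-0.0008,0,0,0,0.1337,0],[0,-0.0008,0,0,0,0.1337,0]]])

```text
time: 8.7
eef_pos: [0.5963, -0.0071, 0.104]
tcp_rot: [0.362, 0.932, 0.001, 0.001]
contact_force: [2.1, 6.1, 7.1]
opening: 0.154
finger_force: 51.2
```

Run:
```python
from h import *
rows([(*O,.1,2.82-1.257)]); s=ctrl.get_state(); print(s["contact_force"],s["wrist_torque"])
```

```text
[0.0021, -0.0018, 0.004] [0.004, 0.0, 0.838] dyaw -0.838
[2.14236783 6.07999823 7.09087994] [ 5.86367201e-01 -4.53213502e-04 -2.60696902e-02]
```

Forces stay small and the yaw tracks, with 0.838 rad left. I continue to the third stop.

In the tool's units: 0.837 rad / 3.1416 = 0.2664.

Emit:
jog_arm(ticks=[[[0,0,0,0,0,0.0318,0],[0,-0.0003,0,0,0,0.0637,0],[0,-0.0005,0,0,0,0.0955,0],[0.0003,-0.0008,0,0,0,0.1273,0],[0.0005,-0.001,0,0,0,0.1592,0],[0.0006,-0.001,0,0,0,0.191,0],[0.0008,-0.001,0,0,0,0.2228,0],[0.001,-0.001,0,0,0,0.2483,0],[0.001,-0.001,0,0,0,0.2664,0],[0.001,-0.001,0,0,0,0.2664,0]]])

```text
time: 9.95
eef_pos: [0.5951, -0.0076, 0.1041]
tcp_rot: [0.71, 0.705, 0.001, 0.001]
contact_force: [1.6, 4.3, 5.8]
opening: 0.153
finger_force: 51.2
```

Emit:
jog_arm(ticks=[[[0,0,0,0,0,0,0],[0,0,0,0,0,0,0],[0,0,0,0,0,0,0]]])

```text
time: 10.32
eef_pos: [0.595, -0.0076, 0.104]
tcp_rot: [0.71, 0.705, 0.001, 0.001]
contact_force: [2.5, 3.7, 5.1]
opening: 0.154
finger_force: 51.2
```

Run:
```python
from h import *
rows([(*O,.1,2.82-1.257)]); s=ctrl.get_state(); print(s["contact_force"],s["wrist_torque"])
c=ctrl.read_camera("top"); crop(c,250,165,112,80,7,"pics/t5.png")
```

```text
[0.0006, -0.0015, 0.004] [0.004, -0.0, 0.001] dyaw -0.001
[2.48027977 3.74654883 5.11435985] [ 0.48416115  0.08381227 -0.000951  ]
```

View pics/t5.png

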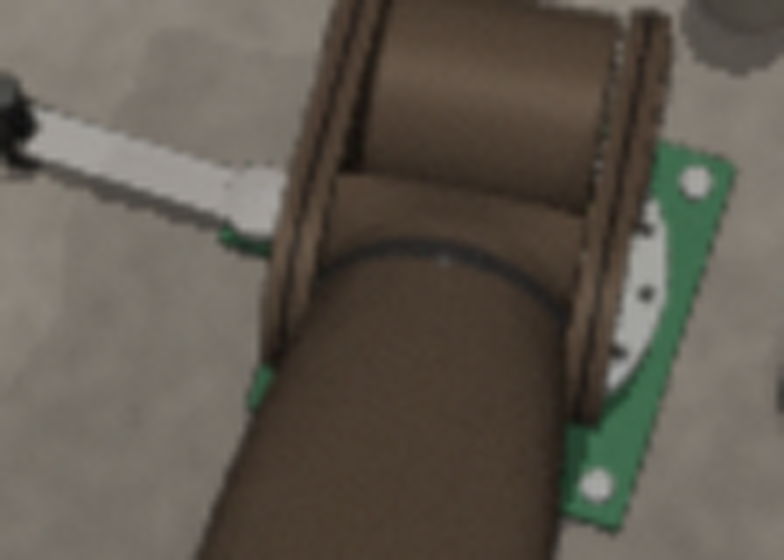

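The brace points fully out along +y. The visible rim dimples (645,293) and (619,352) are back where they were at home, so the plate is exactly on a stop after a 1.257 rad turn, with almost no twist on the wrist.

```bash
python3 -c "
from plant import ctrl
print(ctrl.sign_off())"
```

```text
the job is handed in; nothing more can be done
None
```

I handed the job in with the brace swung out and seated in its end detent, and the plate turned 1.257 rad clockwise to its third stop with the bar still gripped at about 51 N. It took about 10 s of robot time; the hand-in returned no verdict.

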